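# Thread two spacers onto the arbor, thick one first

### The arm

A 6-joint arm with a two-finger parallel gripper is mounted at the origin on a cart in front of the work surface, level with it; the furniture and walls round the work are solid. World frame = base frame: x ahead of the robot, y to its left, z up, the work surface at z = 0. Lengths are in m, angles in rad, forces in N, time in s.
With the tool pointing down it reaches from about 0.35 to 0.85 m from the base axis. Payload 8.1 kg.
Tool frame: the origin (TCP) lies between the finger pads; the fingertips stand 11 mm ahead of it and the grasp point (between the pads) lies 8 mm behind it (robot.tips_ahead is the distance from the TCP to the fingertips, in m); z points along the fingers, y is the line along which they close (so a half turn about z gives the same grasp; the last joint's range is limited). The gripper opens to 93 mm and grips with 3 to 60 N. Pads are 15 mm wide; open, the fingers measure 128 mm over their backs; the gripper's body (75 mm by 188 mm) begins 65 mm behind the grasp point.
Start: joints at [-1.336, 0.13, 1.488, -0, 1.523, -0.085], TCP at [0.189, -0.57, 0.23] pointing down, gripper open.
Joint ranges: [-2.96, 2.96], [-0.89, 2.26], [0.02, 2.5], [-1.34, 4.48], [0, 2.73], [-2.66, 2.66]. Speed limits (rad/s): [2.39, 2.39, 2.79, 3.14, 3.14, 3.14].

### API

Orientations are given as a rotation vector (axis times angle).
In Python, from plant import robot gives the robot as it stands. The module is installed in compiled form; this text tells all that it offers.
- The arm moves only by the tool move_arm, never from a script. Its argument "deltas" is one flat list of numbers, 7 for each row, row after row: the shift along the tool's x, y, z in m, then the turn, a rotation vector about the tool's x, y, z in rad, then the opening, from 0 (shut) to 1 (fully open). A call has 1 to 12 rows; each row is the pose to reach, as a shift and turn from the pose commanded when the call began, along the tool's axes at that moment; what a row does not reach only later rows make up. A row lasts 1/8 s, in which the tool goes at most 62.5 mm and 10.7 degrees, less where a joint would pass 70% of its speed; a pose out of reach is approached as far as the arm can. A call with a gripper value outside its range is refused whole. The fingers move at their own pace and stop on an object; "squeeze" is the grip in N (left out, the last holds). Time passes only in rows, so rows that repeat a pose let the fingers close. It gives the time, the measured TCP pose, the force, the opening and the grip force at its end, in the units of the state.
- robot.read_state(): the state, without advancing time (a new reading comes with each control period).
- robot.read_camera(name): name is "side" or "top" or "wrist"; returns (picture, depth): 400x640x3 uint8, red, green, blue; 400x640 float32, m along the optical axis (not along the pixel's ray), 0 where there is no reading.
- robot.camera_model(name): a dict with "K" (3x3 intrinsics, pixels), "R" (3x3) and "t" (3): a world point X has camera coordinates R X + t; the wrist camera has in their place "tool_from_camera" (4x4, takes a point from camera to tool coordinates, whose origin is the TCP and whose axes are the flange's). Camera axes: x right, y down, z forward; pixel columns grow to the right and rows downward; lengths in m; the calibration is good to about 2 mm. The wrist camera is an equidistant fisheye: a pixel r from the principal point sees the ray r / f radians off the axis. A picture is of the moment at which its call begins: read the wrist's pose just before it. camera_model takes no time and is no camera call.
- robot.close_job(): hands the job in; it is judged then, once.
Trained networks look in the newest picture that a camera, given by its name, has taken for a name from the list of things; names that differ only in an ending like _2 or _b are one class to them, and where a whole thing is asked for, a point or a joint stands for the part that bears it (a point fixed in the world has none). Each returns a list of dicts, best first, with "confidence" (0 to 1); they miss things now and then, are a little off and sometimes report something else, mostly with a low value. They report only what shows in the picture. A call takes as long as a camera call. They do not tell look-alikes from the thing itself.
- robot.recognise(camera, label): "uv" ([column, row] in pixels, amid what is visible of it).
The state is a dict: "t": time; "q": joint angles; "dq": joint speeds; "joint_torque": joint torques, N m; "tool_pos": TCP position; "orientation": TCP orientation; "force": force on the tool from outside, world axes, zero at the start; "wrist_torque": the same for the moment, N m; "opening": finger opening in m; "gripper_force": force on a finger pad.
Only numpy, scipy, OpenCV 4.12 (cv2) and the standard library are available. Lean on these libraries where they do the work, as an engineer would, in place of code of your own. Each camera call takes 0.05 s, during which the arm holds its last target. There are 200 camera calls.

### The job

Build up the spacer stack on the upright arbor: thread the thick blue spacer over the post first and seat it flat on the base, then thread the thin yellow spacer over the post so that it lies flat on top of the blue one. Lower each spacer down the post rather than dropping it from the top, and leave the roll of black tape and the red-capped vial where they are.

Things in the scene. Friction and masses are not known exactly. Their poses are not given: they have to be found in the camera images.
- arbor: Fixed upright arbor screwed to the bench: a round aluminium base 90 mm in diameter and 14 mm thick, with one vertical steel post 16 mm in diameter at its centre. The post's tip is 68 mm above the bench (54 mm above the base); its top 10 mm taper to 8 mm. Origin on the post's axis at the bench surface (underside of the base), z up along the post.
- thick_spacer: The thick spacer: a loose rigid blue plastic ring, outer diameter 54 mm, bore 36 mm (10 mm of play all round the post), 30 mm high, 60 g nominal, lying flat with its bore upright. Origin on the ring's axis at its underside, z along the bore.
- thin_spacer: The thin spacer: a loose rigid yellow plastic ring, outer diameter 54 mm, bore 36 mm, 16 mm high, 40 g nominal, lying flat with its bore upright. Origin on the ring's axis at its underside, z along the bore.
- black_tape: Bystander, to be left alone: a small loose roll of black tape, 51 mm across and 19 mm high, lying flat among the spacers. Origin at the centre of its underside.
- red_vial: Bystander, to be left alone: a loose white vial with a red screw cap, 32 mm in diameter and 75 mm high, standing on the bench. Origin at the centre of its underside.
There are look-alikes about, which are no part of the job. Several things have the shape of the thick_spacer; the one meant has the colours described above.

How it is judged:
By the outcome, as a careful person would: the job done as asked, in the order asked, and still so for the second after the job is handed in, with the robot touching nothing.
It also fails if it takes over 64 s, if anything falls off the work surface, if the arm or the gripper's body presses on something with over 40 N, if the wrist force passes 120 N, or if a joint passes its speed limit or range.

## Working session

There is one attempt and no reset: what is moved stays moved. The work goes in short steps, Python scripts to look and compute and a tool call to move; the robot and the scene stay as the last step left them, time stands still between calls to the robot, and variables do not carry over. Pictures are saved under pics/ and viewed, at most 10 in all, crops included, and the job is handed in when it is done.

Besides the shell and the picture viewer there is one more tool, called after "Emit:" as name(argument=value, ...) on one line, values as JSON. move_arm: Moves the arm, as the interface text tells. Its arguments: {"type":"object","properties":{"deltas":{"type":"array","items":{"type":"number"}},"squeeze":{"type":"number"}},"required":["deltas"]}

```bash
mkdir -p pics; cat > h.py <<'E'
import numpy as np,cv2
from plant import robot
from scipy.spatial.transform import Rotation as Ro
def world(cam,dep,uv,r=2):
    m=robot.camera_model(cam);K=np.array(m['K']);u,v=map(int,np.round(uv))
    p=dep[max(0,v-r):v+r+1,max(0,u-r):u+r+1];p=p[p>0]
    if len(p)==0:return None
    c=np.linalg.inv(K)@[uv[0],uv[1],1]*np.median(p)
    return np.array(m['R']).T@(c-np.array(m['t']))
def cloud(cam,dep):
    m=robot.camera_model(cam);K=np.array(m['K'])
    v,u=np.mgrid[:400,:640]
    c=np.stack([(u-K[0,2])/K[0,0]*dep,(v-K[1,2])/K[1,1]*dep,dep],-1)
    return (c-np.array(m['t']))@np.array(m['R'])
E
python3 - <<'E'
from h import *
np.set_printoptions(precision=3,suppress=True)
for cam in ['top','side']:
    im,d=robot.read_camera(cam);cv2.imwrite(f'pics/{cam}0.png',im[...,::-1]);np.savez(f'{cam}0.npz',im=im,d=d)
    for l in ['arbor','thick_spacer','thin_spacer','black_tape','red_vial']:
        for r in robot.recognise(cam,l):print(cam,l,round(r['confidence'],2),np.round(r['uv']),world(cam,d,r['uv']))
s=robot.read_state();print(s)
E
```

```text
top arbor 0.72 [406. 231.] [ 0.486 -0.271  0.034]
top thick_spacer 0.74 [236. 171.] [ 0.661  0.217 -0.001]
top thick_spacer 0.7 [262. 187.] [0.614 0.138 0.002]
top thick_spacer 0.63 [230. 193.] [0.591 0.228 0.016]
top thin_spacer 0.52 [281. 225.] [0.502 0.08  0.012]
top black_tape 0.73 [199. 222.] [0.506 0.314 0.015]
top red_vial 0.54 [287. 158.] [0.682 0.065 0.072]
side arbor 0.54 [394. 181.] [ 0.485 -0.269  0.034]
side thick_spacer 0.89 [273. 234.] [0.58  0.153 0.026]
side thick_spacer 0.75 [223. 240.] [0.645 0.231 0.027]
side thin_spacer 0.7 [333. 235.] [0.496 0.049 0.001]
side black_tape 0.56 [257. 296.] [0.475 0.328 0.018]
side red_vial 0.79 [260. 205.] [0.681 0.073 0.041]
{'t': 0.6, 'q': array([-1.336,  0.13 ,  1.488,  0.   ,  1.523, -0.085]), 'dq': array([-0.   , -0.002, -0.001, -0.   ,  0.   ,  0.   ]), 'joint_torque': array([ -0.   , -55.941, -49.18 ,   0.077,   0.023,  -0.   ]), 'tool_pos': array([ 0.189, -0.57 ,  0.23 ]), 'orientation': array([3.101, 0.5  , 0.   ]), 'force': array([ 0.209, -0.575,  0.216]), 'wrist_torque': array([ 0.   ,  0.026, -0.026]), 'gripper_force': 0.0, 'opening': 0.09319775472069988}
```

View pics/top0.png

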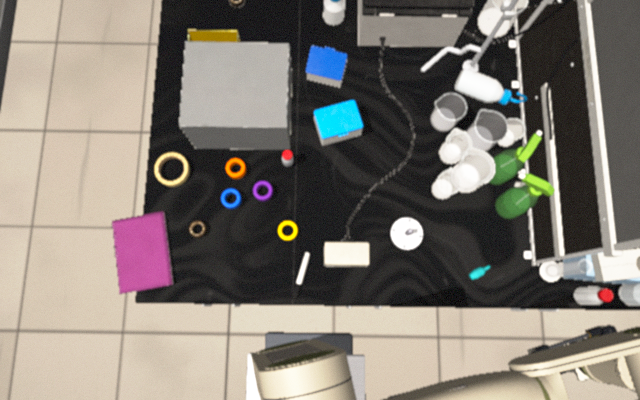

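```bash
python3 - <<'E'
import cv2,numpy as np
a=cv2.imread('pics/top0.png')[130:260,160:330];b=cv2.imread('pics/side0.png')[180:320,190:400]
a=cv2.resize(a,(780,596),interpolation=cv2.INTER_CUBIC)
cv2.imwrite('pics/topc.png',a);cv2.imwrite('pics/sidec.png',cv2.resize(b,(798,532),interpolation=cv2.INTER_CUBIC))
E
```

```text
(no output)
```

View pics/topc.png

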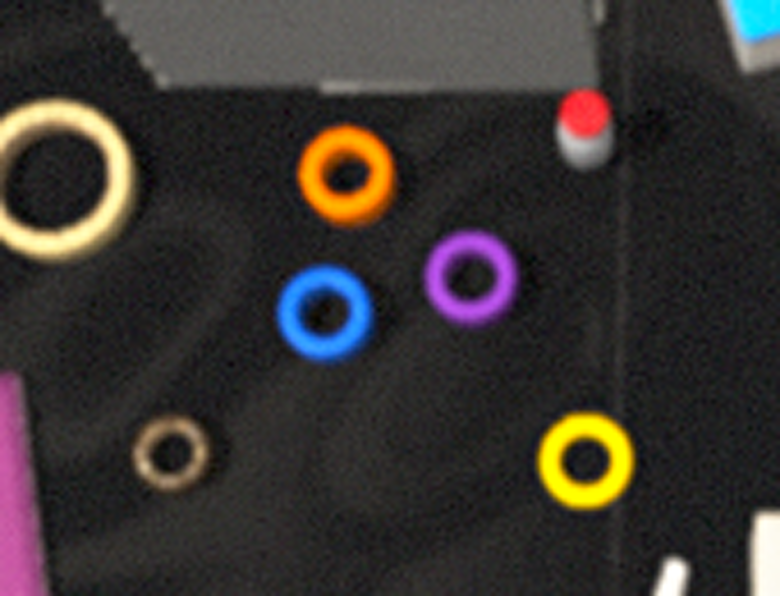

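View pics/side0.png

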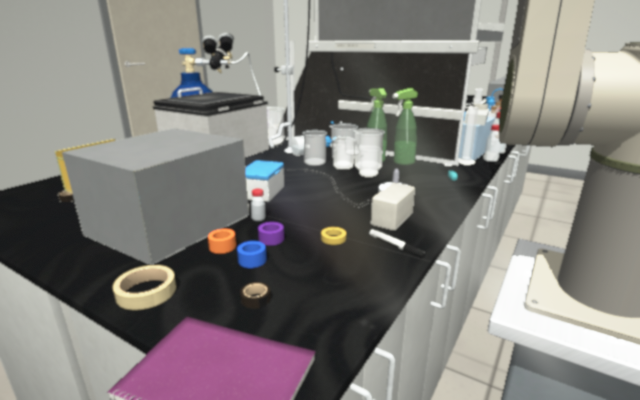

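Thick-shaped candidates in the top view are orange (236,168), purple (262,189) and blue (230,197). The task asks for blue, so it's the ring at (230,197), confirmed in the crop. Yellow is at (288,230), the arbor at (407,233), the tape at (197,229) and the vial at (287,158).

```bash
python3 - <<'E'
from h import *
np.set_printoptions(precision=4,suppress=True)
for cam in ['top','side']:
    z=np.load(f'{cam}0.npz');im,d=z['im'],z['d'];P=cloud(cam,d);hsv=cv2.cvtColor(im,cv2.COLOR_RGB2HSV)
    for n,lo,hi,c,h in [('blue',95,125,(.6,.225),.03),('yellow',22,35,(.5,.07),.016),('purple',126,155,(.61,.13),.03),('orange',4,18,(.66,.21),.03)]:
        m=(hsv[...,0]>=lo)&(hsv[...,0]<=hi)&(hsv[...,1]>120)&(d>0)&(np.hypot(P[...,0]-c[0],P[...,1]-c[1])<.06)
        q=P[m];t=q[abs(q[:,2]-h)<.006]
        mm=cv2.minEnclosingCircle((t[:,:2]*1000).astype(np.float32)) if len(t) else None
        # pixel ellipse centre intersected with top plane
        M=robot.camera_model(cam);K,R,T=map(np.array,(M['K'],M['R'],M['t']))
        print(cam,n,len(q),len(t),np.percentile(q[:,2],[5,50,95]),mm,t.mean(0) if len(t) else '')
    for n,c,r,zl,zh in [('base',(.486,-.271),.06,.009,.019),('post',(.486,-.271),.03,.022,.075),('box',(.43,-.1),.09,.02,.2),('greybox',(.7,.2),.15,.08,.5)]:
        q=P[(d>0)&(np.hypot(P[...,0]-c[0],P[...,1]-c[1])<r)&(P[...,2]>zl)&(P[...,2]<zh)]
        if len(q):print(cam,n,len(q),q.mean(0),q.min(0),q.max(0), cv2.minEnclosingCircle((q[:,:2]*1000).astype(np.float32)))
E
```

```text
top blue 357 155 [-0.0041  0.017   0.0324] ((574.4252319335938, 225.04522705078125), 27.350173950195312) [0.5745 0.2252 0.0292]
top yellow 314 148 [-0.0041  0.0095  0.0194] ((486.2956237792969, 61.56365203857422), 26.921218872070312) [0.4857 0.0619 0.0153]
top purple 330 155 [-0.0036  0.0217  0.033 ] ((597.5703125, 135.003173828125), 26.969694137573242) [0.5981 0.1358 0.0294]
top orange 292 74 [-0.0047  0.005   0.0306] ((663.4108276367188, 216.40451049804688), 27.535171508789062) [0.6626 0.2154 0.0288]
top base 664 [ 0.4816 -0.2748  0.0136] [ 0.4386 -0.3207  0.009 ] [ 0.5279 -0.2322  0.019 ] ((482.8241271972656, -275.80145263671875), 45.23406219482422)
top post 42 [ 0.4813 -0.2744  0.0537] [ 0.4754 -0.2841  0.0252] [ 0.4889 -0.2685  0.0696] ((482.6944580078125, -276.7843933105469), 8.402775764465332)
top box 1109 [ 0.4203 -0.1031  0.0656] [ 0.388  -0.1615  0.0201] [ 0.5061 -0.0431  0.081 ] ((433.88232421875, -103.0468978881836), 72.5933609008789)
top greybox 5065 [0.7654 0.2    0.1748] [0.7252 0.0614 0.0802] [0.8499 0.3416 0.1983] ((743.5489501953125, 201.26080322265625), 140.4251861
[... 434 characters left out ...]
0299] ((665.3468017578125, 217.11402893066406), 28.41702651977539) [0.663  0.2191 0.0283]
side base 69 [ 0.5093 -0.2779  0.0131] [ 0.4621 -0.3187  0.0097] [ 0.5276 -0.2364  0.0147] ((487.44757080078125, -276.47857666015625), 44.161956787109375)
side post 78 [ 0.4825 -0.2717  0.0476] [ 0.4763 -0.279   0.0279] [ 0.4915 -0.2653  0.0669] ((483.47821044921875, -273.0711364746094), 8.054800987243652)
side box 1277 [ 0.4127 -0.0778  0.0526] [ 0.3885 -0.1606  0.0201] [ 0.5036 -0.0391  0.0712] ((432.0476989746094, -101.13448333740234), 71.76170349121094)
side greybox 7595 [0.7405 0.2248 0.1472] [0.726  0.0609 0.08  ] [0.8492 0.3432 0.1907] ((742.0990600585938, 201.91769409179688), 141.52044677734375)
```

```bash
cat >> h.py <<'E'
def go(x,y,z,ang=None):
    s=robot.read_state();R=Ro.from_rotvec(s['orientation']).as_matrix()
    d=R.T@(np.array([x,y,z])-s['tool_pos']);a=np.arctan2(R[1,1],R[0,1])
    if ang is None: T=R
    else:
        yv=np.array([np.cos(ang),np.sin(ang),0]);zv=np.array([0,0,-1.]);T=np.stack([np.cross(yv,zv),yv,zv],1)
    print('delta',np.round(d,4),'turn',np.round(Ro.from_matrix(R.T@T).as_rotvec(),3),'t',round(s['t'],2),'pos',np.round(s['tool_pos'],4),'ang',round(a,3),'op',round(s['opening'],4),'F',np.round(s['force'],1),'grip',s['gripper_force'])
E
python3 -c "
from h import *
go(.575,.2255,.16,.785)"
```

```text
delta [ 0.6167 -0.6333  0.0696] turn [ 0.     0.    -2.036] t 0.6 pos [ 0.1887 -0.5696  0.2296] ang -1.251 op 0.0932 F [ 0.2 -0.6  0.2] grip 0.0
```

Emit:
move_arm(deltas=[0.617,-0.633,0.07,0,0,-2.036,1,0.617,-0.633,0.07,0,0,-2.036,1,0.617,-0.633,0.07,0,0,-2.036,1,0.617,-0.633,0.07,0,0,-2.036,1,0.617,-0.633,0.07,0,0,-2.036,1,0.617,-0.633,0.07,0,0,-2.036,1,0.617,-0.633,0.07,0,0,-2.036,1,0.617,-0.633,0.07,0,0,-2.036,1,0.617,-0.633,0.07,0,0,-2.036,1,0.617,-0.633,0.07,0,0,-2.036,1,0.617,-0.633,0.07,0,0,-2.036,1,0.617,-0.633,0.07,0,0,-2.036,1])

```text
t: 2.1
tool_pos: [0.5166, 0.1049, 0.1707]
orientation: [1.198, 2.903, 0.001]
force: [0.4, -0.4, 0.0]
opening: 0.0932
gripper_force: 0.0
```

```bash
python3 -c "
from h import *
go(.575,.2255,.16,.785)"
```

```text
delta [0.0437 0.1267 0.0107] turn [0.001 0.001 0.003] t 2.1 pos [0.5166 0.1049 0.1707] ang 0.788 op 0.0932 F [ 0.4 -0.4  0. ] grip 0.0
```

Emit:
move_arm(deltas=[0.044,0.127,0.011,0,0,0.003,1,0.044,0.127,0.011,0,0,0.003,1,0.044,0.127,0.011,0,0,0.003,1,0.044,0.127,0.011,0,0,0.003,1])

```text
t: 2.6
tool_pos: [0.5742, 0.2239, 0.159]
orientation: [-1.205, -2.901, 0.001]
force: [-0.9, -0.3, -0.5]
opening: 0.0932
gripper_force: 0.0
```

```bash
cat >> h.py <<'E'
def wrist(lo,hi,c,h,fn=None,smin=120,rad=.07):
    s=robot.read_state();im,d=robot.read_camera('wrist');M=robot.camera_model('wrist');K=np.array(M['K']);A=np.array(M['tool_from_camera'])
    if fn:cv2.imwrite(fn,im[...,::-1])
    v,u=np.mgrid[:400,:640];x=(u-K[0,2])/K[0,0];y=(v-K[1,2])/K[1,1];th=np.hypot(x,y)+1e-9
    k=d*np.tan(np.minimum(th,1.5))/th
    P=np.stack([x*k,y*k,d],-1)@A[:3,:3].T+A[:3,3]
    P=P@Ro.from_rotvec(s['orientation']).as_matrix().T+s['tool_pos']
    hsv=cv2.cvtColor(im,cv2.COLOR_RGB2HSV)
    m=(hsv[...,0]>=lo)&(hsv[...,0]<=hi)&(hsv[...,1]>=smin)&(d>0)&(np.hypot(P[...,0]-c[0],P[...,1]-c[1])<rad)&(th<1.4)
    q=P[m];t=q[abs(q[:,2]-h)<.005]
    print(len(q),len(t),np.round(np.percentile(q[:,2],[5,50,95]),4) if len(q) else '')
    if len(t):print('centre',cv2.minEnclosingCircle((t[:,:2]*1000).astype(np.float32)),np.round(t.mean(0),4))
    return im,P,t
E
python3 -c "
from h import *
wrist(95,125,(.575,.2255),.03,'pics/w1.png')
go(.575,.2255,.014,.785)"
```

```text
2190 1319 [-0.002   0.0274  0.0293]
centre ((576.3099975585938, 224.05087280273438), 27.134681701660156) [0.5758 0.2245 0.0281]
delta [0.0012 0.0024 0.1454] turn [-0.001  0.    -0.003] t 2.65 pos [0.5742 0.223  0.1594] ang 0.782 op 0.0934 F [-0.8 -0.4 -0.5] grip 0.0
```

View pics/w1.png

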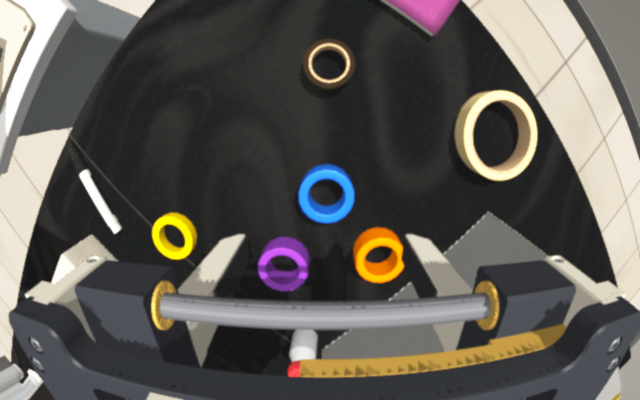

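The wrist picture shows blue at (326,194), centred between the open fingers and clear of purple (283,263) and orange (379,255). I'm going down to grip it.

Emit:
move_arm(deltas=[-0.001,0.002,0.05,0,0,0,1,-0.001,0.002,0.1,0,0,0,1,-0.001,0.002,0.125,0,0,0,1,-0.001,0.002,0.145,0,0,0,1,-0.001,0.002,0.145,0,0,0,1,-0.001,0.002,0.145,0,0,0,0.4,-0.001,0.002,0.145,0,0,0,0.4,-0.001,0.002,0.145,0,0,0,0.4,-0.001,0.002,0.145,0,0,0,0.4,-0.001,0.002,0.145,0,0,0,0.4], squeeze=15)

```text
t: 3.9
tool_pos: [0.5767, 0.2244, 0.0147]
orientation: [1.207, 2.9, 0.0]
force: [-0.5, 0.1, 1.7]
opening: 0.0533
gripper_force: 15.0
```

```bash
python3 -c "
from h import *
go(.575,.2255,.114,.785)"
```

```text
delta [ 0.002  -0.0004 -0.0993] turn [ 0.     0.    -0.003] t 3.9 pos [0.5767 0.2244 0.0147] ang 0.782 op 0.0533 F [-0.5  0.1  1.7] grip 15.000266656279564
```

Emit:
move_arm(deltas=[0,0,-0.04,0,0,0,0.4,0,0,-0.1,0,0,0,0.4,0,0,-0.145,0,0,0,0.4,-0.288,-0.419,-0.145,0,0,0,0.4,-0.288,-0.419,-0.145,0,0,0,0.4,-0.288,-0.419,-0.145,0,0,0,0.4,-0.288,-0.419,-0.145,0,0,0,0.4,-0.288,-0.419,-0.145,0,0,0,0.4,-0.288,-0.419,-0.145,0,0,0,0.4,-0.288,-0.419,-0.145,0,0,0,0.4,-0.288,-0.419,-0.145,0,0,0,0.4,-0.288,-0.419,-0.145,0,0,0,0.4])

```text
t: 5.4
tool_pos: [0.4809, -0.2789, 0.1594]
orientation: [1.214, 2.898, -0.001]
force: [0.2, 0.6, -0.3]
opening: 0.0533
gripper_force: 15.0
```

```bash
python3 - <<'E'
from h import *
go(.483,-.2755,.1,.785)
im,P,t=wrist(95,125,(.483,-.2755),.16,'pics/w2.png')
for n,r,zl,zh in [('base',.06,.009,.019),('post',.03,.022,.075)]:
    q=P[(np.hypot(P[...,0]-.483,P[...,1]+.2755)<r)&(P[...,2]>zl)&(P[...,2]<zh)]
    if len(q):print(n,len(q),q.mean(0),cv2.minEnclosingCircle((q[:,:2]*1000).astype(np.float32)),np.ptp(q,axis=0))
E
```

```text
delta [0.001  0.0039 0.0594] turn [-0.001  0.    -0.008] t 5.4 pos [ 0.4809 -0.2789  0.1594] ang 0.777 op 0.0533 F [ 0.2  0.6 -0.3] grip 14.99955271370709
6638 1165 [0.1483 0.1719 0.1738]
centre ((477.4677429199219, -274.9642333984375), 26.72713851928711) [ 0.4793 -0.2771  0.1602]
base 4323 [ 0.47761569 -0.26995594  0.01243556] ((484.6965637207031, -278.0601806640625), 45.269996643066406) [0.08828168 0.0896234  0.00996467]
post 289 [ 0.48115812 -0.27425018  0.0485748 ] ((483.36163330078125, -276.4828186035156), 8.013936996459961) [0.01334822 0.01331261 0.04429247]
```

View pics/w2.png

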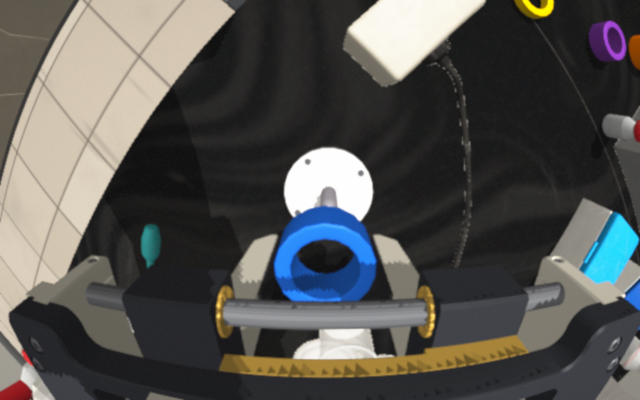

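Blue is held at (326,257), with the post (328,195) and white base ahead of it in the view. Measured heights and sizes agree, so I'm centring and lowering.

Emit:
move_arm(deltas=[-0.0005,0.003,0,0,0,0,0.4,-0.0005,0.003,0.03,0,0,0,0.4,-0.0005,0.003,0.05,0,0,0,0.4,-0.0005,0.003,0.07,0,0,0,0.4,-0.0005,0.003,0.09,0,0,0,0.4,-0.0005,0.003,0.11,0,0,0,0.4,-0.0005,0.003,0.12,0,0,0,0.4,-0.0005,0.003,0.126,0,0,0,0.4,-0.0005,0.003,0.126,0,0,0,0.4])

```text
t: 6.58
tool_pos: [0.4847, -0.2736, 0.0334]
orientation: [-1.207, -2.9, -0.0]
force: [-0.1, -0.2, -0.5]
opening: 0.0531
gripper_force: 15.0
```

```bash
python3 - <<'E'
from h import *
go(.4835,-.277,.0287,.785)
E
```

```text
delta [-0.0015 -0.0033  0.0047] turn [-0.    -0.    -0.003] t 6.58 pos [ 0.4847 -0.2736  0.0334] ang 0.782 op 0.0531 F [-0.1 -0.2 -0.5] grip 14.999886536970735
```

Emit:
move_arm(deltas=[-0.0015,-0.0033,0.002,0,0,0,0.4,-0.0015,-0.0033,0.004,0,0,0,0.4,-0.0015,-0.0033,0.0048,0,0,0,0.4,-0.0015,-0.0033,0.0048,0,0,0,0.4])

```text
t: 7.08
tool_pos: [0.4835, -0.2769, 0.0287]
orientation: [1.207, 2.9, 0.0]
force: [0.5, -0.5, -0.7]
opening: 0.0533
gripper_force: 15.0
```

```bash
python3 - <<'E'
from h import *
go(.4835,-.277,.0287,.785)
E
```

```text
delta [-0.     -0.0001  0.    ] turn [ 0.     0.    -0.003] t 7.08 pos [ 0.4835 -0.2769  0.0287] ang 0.782 op 0.0533 F [ 0.5 -0.5 -0.7] grip 14.999952809885144
```

Emit:
move_arm(deltas=[0,0,0.001,0,0,0,0.4,0,0,0.001,0,0,0,0.4])

```text
t: 7.32
tool_pos: [0.4836, -0.277, 0.0286]
orientation: [1.207, 2.9, -0.0]
force: [-3.9, 2.1, 8.6]
opening: 0.0531
gripper_force: 15.0
```

The force rose to 8.6 N, so blue is seated. I'm releasing it, going up, then moving to yellow with a quarter turn so the fingers clear the white pen beside it.

Emit:
move_arm(deltas=[0,0,0,0,0,0,0.8,0,0,0,0,0,0,0.8,0,0,0,0,0,0,0.8,0,0,-0.03,0,0,0,0.8,0,0,-0.08,0,0,0,0.8,0,0,-0.13,0,0,0,0.8,0,0,-0.13,0,0,0,0.8])

```text
t: 8.2
tool_pos: [0.4863, -0.2788, 0.1632]
orientation: [1.204, 2.892, -0.003]
force: [-0.1, -1.2, -0.3]
opening: 0.0747
gripper_force: 0.0
```

Emit:
move_arm(deltas=[0.236,0.241,0,0,0,1.567,1,0.236,0.241,0,0,0,1.567,1,0.236,0.241,0,0,0,1.567,1,0.236,0.241,0,0,0,1.567,1,0.236,0.241,0,0,0,1.567,1,0.236,0.241,0,0,0,1.567,1,0.236,0.241,0,0,0,1.567,1,0.236,0.241,0,0,0,1.567,1,0.236,0.241,0,0,0,1.567,1,0.236,0.241,0,0,0,1.567,1,0.236,0.241,0,0,0,1.567,1,0.236,0.241,0,0,0,1.567,1])

```text
t: 9.7
tool_pos: [0.488, 0.0603, 0.1574]
orientation: [-2.901, -1.206, 0.001]
force: [0.2, -0.9, 0.6]
opening: 0.0933
gripper_force: 0.0
```

```bash
python3 - <<'E'
from h import *
im,P,t=wrist(22,35,(.488,.061),.016,'pics/w3.png')
go(.488,.061,.0135,-.785)
im,d=robot.read_camera('side');P=cloud('side',d);cv2.imwrite('pics/s3.png',cv2.resize(im[160:240,340:460,::-1],(780,520)))
hsv=cv2.cvtColor(im,cv2.COLOR_RGB2HSV);m=(hsv[...,0]>95)&(hsv[...,0]<125)&(hsv[...,1]>120)&(d>0)&(np.hypot(P[...,0]-.483,P[...,1]+.277)<.06)
q=P[m];print(len(q),np.percentile(q,[2,50,98],axis=0))
E
```

```text
1953 1223 [-0.0021  0.0138  0.2487]
centre ((487.9990234375, 59.943424224853516), 27.422550201416016) [0.489  0.0609 0.0142]
delta [ 0.0004 -0.0006  0.144 ] turn [-0.     0.     0.001] t 9.75 pos [0.4881 0.0603 0.1575] ang -0.784 op 0.0931 F [-0.7 -0.8  0.1] grip 0.0
35 [[ 0.4614772  -0.28200543  0.03294617]
 [ 0.49752588 -0.25613846  0.04140788]
 [ 0.50556225 -0.2492693   0.04401589]]
```

View pics/w3.png

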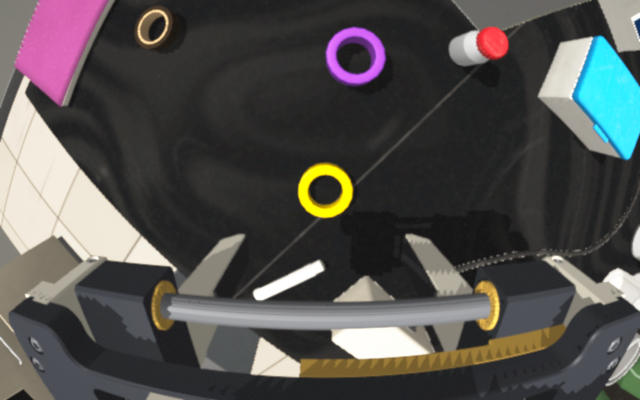

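View pics/s3.png

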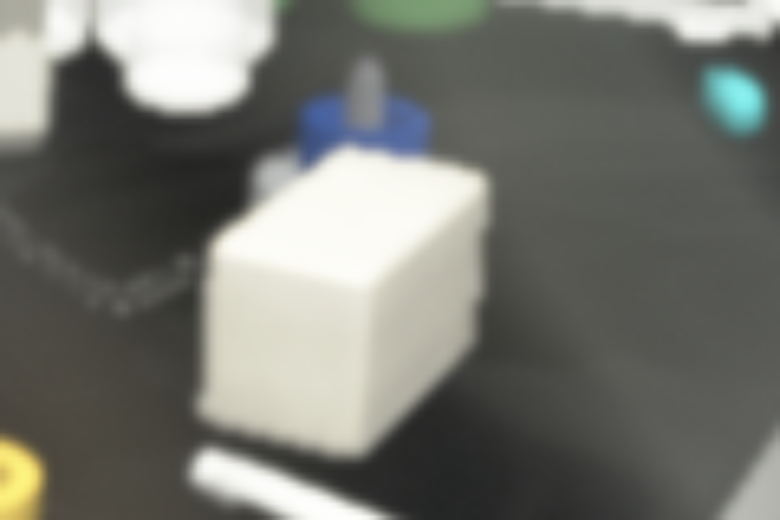

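Side crop: blue sits round the post with its top at 44 mm, as it should. Wrist picture: yellow at (326,190) is centred between the fingers, and the pen at (290,281) is outside their path.

Emit:
move_arm(deltas=[0,0,0.05,0,0,0,1,0,0,0.1,0,0,0,1,0,0,0.125,0,0,0,1,0,0,0.144,0,0,0,1,0,0,0.144,0,0,0,1,0,0,0.144,0,0,0,0.4,0,0,0.144,0,0,0,0.4,0,0,0.144,0,0,0,0.4,0,0,0.144,0,0,0,0.4,0,0,0.144,0,0,0,0.4], squeeze=15)

```text
t: 11.05
tool_pos: [0.4882, 0.0604, 0.0138]
orientation: [2.902, 1.203, 0.0]
force: [-0.4, 0.3, 1.0]
opening: 0.0535
gripper_force: 15.0
```

```bash
python3 - <<'E'
from h import *
go(.4835,-.277,.16,-.784)
E
```

```text
delta [-0.242   0.2351 -0.1462] turn [ 0.    -0.    -0.001] t 11.05 pos [0.4882 0.0604 0.0138] ang -0.785 op 0.0535 F [-0.4  0.3  1. ] grip 15.000023148022592
```

Emit:
move_arm(deltas=[0,0,-0.04,0,0,0,0.4,0,0,-0.1,0,0,0,0.4,0,0,-0.146,0,0,0,0.4,-0.242,0.235,-0.146,0,0,0,0.4,-0.242,0.235,-0.146,0,0,0,0.4,-0.242,0.235,-0.146,0,0,0,0.4,-0.242,0.235,-0.146,0,0,0,0.4,-0.242,0.235,-0.146,0,0,0,0.4,-0.242,0.235,-0.146,0,0,0,0.4,-0.242,0.235,-0.146,0,0,0,0.4,-0.242,0.235,-0.146,0,0,0,0.4,-0.242,0.235,-0.146,0,0,0,0.4])

```text
t: 12.55
tool_pos: [0.4835, -0.2757, 0.1596]
orientation: [-2.901, -1.205, -0.0]
force: [-0.3, 0.4, -0.4]
opening: 0.0534
gripper_force: 15.0
```

```bash
python3 - <<'E'
from h import *
im,P,t=wrist(22,35,(.4835,-.277),.162,rad=.04)
im,P,t=wrist(95,125,(.4835,-.277),.044,rad=.05)
q=P[(np.hypot(P[...,0]-.4835,P[...,1]+.277)<.02)&(P[...,2]>.05)&(P[...,2]<.07)]
if len(q):print('post',len(q),q.mean(0))
go(.4835,-.277,.0578,-.784)
E
```

```text
4782 3678 [0.149  0.1598 0.1611]
centre ((483.3555908203125, -275.9143981933594), 27.420211791992188) [ 0.4851 -0.274   0.16  ]
1149 935 [0.0259 0.042  0.0434]
centre ((484.99310302734375, -276.1243896484375), 26.52067756652832) [ 0.4917 -0.2698  0.0422]
post 218 [ 0.48797125 -0.27526038  0.05978792]
delta [-0.0009  0.0007  0.1019] turn [ 0.    -0.     0.001] t 12.65 pos [ 0.4836 -0.2758  0.1597] ang -0.783 op 0.0535 F [ 0.2 -0.1 -0.4] grip 14.999939636327326
```

Everything lines up, so I'm lowering.

Emit:
move_arm(deltas=[-0.001,0.001,0.02,0,0,0,0.4,-0.001,0.001,0.04,0,0,0,0.4,-0.001,0.001,0.06,0,0,0,0.4,-0.001,0.001,0.08,0,0,0,0.4,-0.001,0.001,0.092,0,0,0,0.4,-0.001,0.001,0.098,0,0,0,0.4,-0.001,0.001,0.1,0,0,0,0.4,-0.001,0.001,0.102,0,0,0,0.4,-0.001,0.001,0.102,0,0,0,0.4,-0.001,0.001,0.102,0,0,0,0.4])

```text
t: 13.9
tool_pos: [0.4836, -0.2785, 0.0581]
orientation: [2.902, 1.203, 0.001]
force: [-0.0, 0.4, 0.1]
opening: 0.0536
gripper_force: 15.0
```

Emit:
move_arm(deltas=[-0.001,-0.001,0.0008,0,0,0,0.4,-0.001,-0.001,0.0015,0,0,0,0.4,-0.001,-0.001,0.0015,0,0,0,0.4])

```text
t: 14.28
tool_pos: [0.4829, -0.2787, 0.0577]
orientation: [2.901, 1.202, 0.002]
force: [-0.5, 1.9, 8.9]
opening: 0.0537
gripper_force: 15.0
```

Emit:
move_arm(deltas=[0,0,0,0,0,0,0.8,0,0,0,0,0,0,0.8,0,0,0,0,0,0,0.8,0,0,-0.03,0,0,0,0.8,0,0,-0.08,0,0,0,0.8,0,0,-0.13,0,0,0,0.8,-0.1,0,-0.14,0,0,0,0.8,-0.1,0,-0.14,0,0,0,0.8,-0.1,0,-0.14,0,0,0,0.8])

```text
t: 15.4
tool_pos: [0.4098, -0.3508, 0.1965]
orientation: [2.903, 1.198, -0.0]
force: [0.6, 0.2, -0.6]
opening: 0.0743
gripper_force: 0.0
```

```bash
python3 - <<'E'
from h import *
im,P,t=wrist(22,35,(.4835,-.277),.06,rad=.05)
im,d=robot.read_camera('side');cv2.imwrite('pics/s4.png',cv2.resize(im[150:220,350:440,::-1],(770,598)))
P=cloud('side',d);hsv=cv2.cvtColor(im,cv2.COLOR_RGB2HSV)
for lo,hi in[(95,125),(22,35)]:
    m=(hsv[...,0]>=lo)&(hsv[...,0]<=hi)&(hsv[...,1]>100)&(d>0)&(np.hypot(P[...,0]-.483,P[...,1]+.277)<.05)
    q=P[m];print(len(q),np.round(np.percentile(q,[3,50,97],axis=0),4) if len(q) else '')
go(.4835,-.277,.0578)
E
```

```text
1328 1285 [0.0564 0.0583 0.0595]
centre ((482.7701721191406, -278.856689453125), 26.294918060302734) [ 0.4832 -0.2789  0.0583]
48 [[ 0.4586 -0.2683  0.029 ]
 [ 0.4862 -0.2538  0.0383]
 [ 0.5061 -0.2468  0.0432]]
134 [[ 0.4563 -0.2972  0.0486]
 [ 0.477  -0.2634  0.056 ]
 [ 0.5049 -0.2491  0.06  ]]
delta [0.1019 0.0002 0.1381] turn [0. 0. 0.] t 15.5 pos [ 0.4112 -0.3489  0.1959] ang -0.786 op 0.0744 F [ 0.1 -0.6 -0.3] grip 0.0
```

View pics/s4.png

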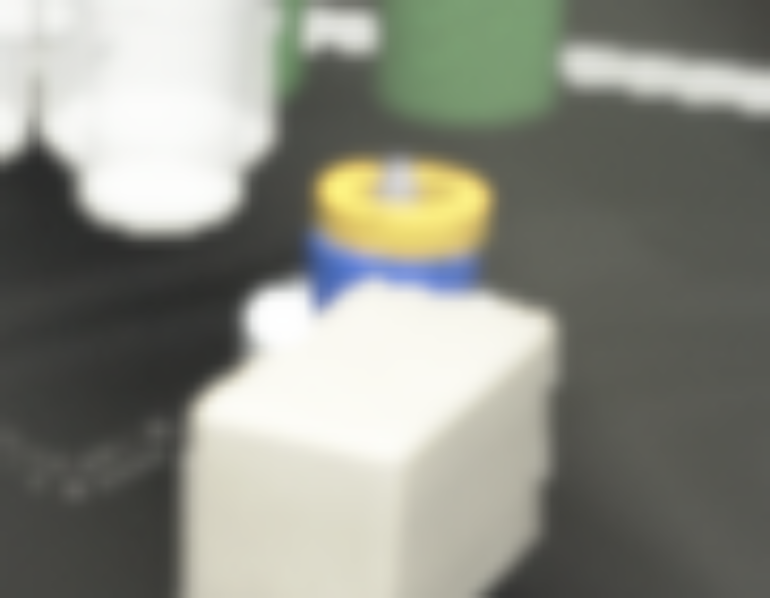

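The crop shows yellow lying flat on blue round the post, centred near crop (400,190), with its top at 60 mm as it should be. The gripper is clear.

```bash
python3 -c "
from plant import robot
print(robot.close_job())"
```

```text
the job is handed in; nothing more can be done
None
```

The job is handed in at about 15.5 s: the blue spacer is seated on the arbor base with the yellow one flat on top, both lowered down the post, and the arm never went near the tape or the vial.

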